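Brace the paint jar and unscrew its tight cap

TASK

On the miniature painter's desk, slide the orange-handled jaw of the little vice up against the square amber paint jar so that it is firmly braced, and leave the jaw there. Then unscrew the jar's tight white cap anticlockwise without lifting the jar, stop turning when the threads let go, raise the cap straight up and finish still holding it level in the gripper, two or three centimetres above the jar's mouth. Do not knock the other things on the desk about.

Things in the scene. Friction and masses are not known exactly. Their poses are not given: they have to be found in the camera images.
- vice: Low vice fixed to the desk: plywood base 6 mm thick, 112 mm along x, from y = -138 to +48 mm. Origin on the desk surface under the centre of a braced jar; z up; y is the slide direction. Fixed aluminium jaw at +y, face toward the jar at y = +29 mm, top at z = 40 mm. The two low lips at x = +-50 mm do not hold the jar. Its place and yaw vary.
- jaw (a joint): Sliding jaw in m: 0 open, grows toward the jar along the vice's +y; range 0 to 0.040. Face (60 mm wide, top z = 39 mm) at vice y = -59 mm + joint. Stays where left; friction about 9 N. Starts 0 to 10 mm closed, clear of the jar. About 0.030 holds the jar firmly against the fixed jaw; below 0.028 is not firm. An unbraced jar turns with its cap.
- jaw_grip (a point): Point inside the orange upright fin of the sliding jaw, 42 mm above the desk. The fin is 12 mm thick along the vice's x, 40 mm long along its y, top 54.5 mm above the desk: pinch it from above, fingers closing along the vice's x. Below it a dark shoe 44 mm wide, top 17.5 mm above the desk. Axes as the vice's.
- jar: Amber glass jar, loose, 0.24 to 0.39 kg: square body 58 x 58 x 55 mm, round neck 39 mm in diameter (49 over the thread lugs) up to z = 70 mm, brass foil over the mouth. Origin at the centre of its underside, z up, x and y square to its sides. Stands on the 6 mm vice base between the jaws, a little turned and off-centre; bracing slides and squares it.
- cap: White ribbed screw cap, 58 mm in diameter, 18 mm high, 40 g, blue bar on top along its +x. Origin at the centre of the skirt's underside, z up. Screwed on, this is 57 to 58 mm above the jar's underside, 2 mm over the shoulder; the top is about 81 mm above the desk. Tight: about 0.2 N m at first, easing as it turns; a sprung liner inside pushes it up against the threads.
- horse: Bystander: brown toy horse on a grey 85 x 50 mm plinth, about 110 mm high; origin under the plinth's centre. Leave alone.
- primer: Bystander: small green paint pot with an orange cap, 44 mm diameter, 60 mm high, standing beyond the fixed jaw of the vice; origin under its centre. Not the jar to open; leave alone.
- tube_black: Bystander: purple paint tube with a white cap and black band, lying, 120 mm long, 26 mm high; origin under its middle. Leave alone.
- tube_ochre: Bystander: purple paint tube with a white cap and brown band, lying, 120 mm long, 26 mm high; origin under its middle. Leave alone.
- block: Bystander: plywood block 90 x 60 x 18 mm; origin under its centre. Leave alone.
- brush: Bystander: paint brush with a red handle, lying flat, 170 mm long, 7 mm thick; origin under its middle. Leave alone.
- palette: Bystander: round white palette, 160 mm diameter, 6 mm thick, with paint dabs; origin under its centre. Leave alone.
- mug: Bystander: orange rinsing cup, 72 mm diameter, 85 mm high; origin under its centre. Leave alone.
- cap_top (a point): Centre of the cap's top, 18 mm above its underside; axes as the cap's. Thread: cap yaw relative to the jar starts between -0.35 and 0 rad. Anticlockwise from above (yaw growing) lifts it 2 mm and frees it past 0.62 rad; up to 1.35 it lifts straight off, beyond that it meets the next lug. Turning 1.1 rad in one grasp frees it from any start. Clockwise it meets a stop.
There are look-alikes about, which are no part of the job. What is meant by the cap is not black, and is the smaller of those in its own colour.

How it is judged:
On the way, in this order (a step that is already met when the one before it is completed fails the run):
1. the jar is braced: sliding jaw pressed up against it (joint over 0.0275), cap still screwed on (value of joint jaw above 0.0275 m and angle between the x axis of cap and the x axis of jar, either way round below 0.5 rad and z of cap in the frame of jar below 0.062 m), for 0.2 s.
2. with the jar still braced, the cap is turned past the end of its threads (over 0.58 rad from the jar's axis) while still down on the neck (value of joint jaw above 0.0275 m and angle between the x axis of cap and the x axis of jar, either way round above 0.58 rad and z of cap in the frame of jar below 0.068 m), for 0.05 s.
At the end, for the whole second after the job is handed in: The gripper holds the cap still and level (within 0.2 rad), its underside 5 to 45 mm above the jar's mouth and centred over it within 20 mm, touching nothing but the fingers; the jar stands upright on the vice base, still braced by the jaw (joint over 0.0275) (z of cap in the frame of jar between 0.075 and 0.115 m and horizontal distance between cap and jar below 0.02 m and angle between cap's own z axis and vertical below 0.2 rad and contact force between cap and the fingers above 2 N and contact force between cap and jar below 0.1 N and linear speed of cap below 0.03 m/s and value of joint jaw above 0.0275 m and z of jar in the frame of vice below 0.01 m and angle between jar's own z axis and vertical below 0.08 rad); the arm keeps its last pose, push and grip.
It fails at once if the jar is lifted more than 8 mm off the vice base or tipped (z of jar in the frame of vice above 0.014 m or angle between jar's own z axis and vertical above 0.25 rad).
It fails at once if a bystander is moved more than 30 mm (distance of any of horse, primer, tube_black, tube_ochre, block, brush, palette, mug from where it was at the start of the episode above 0.03 m).
It fails at once if the cap is turned on far past the point where the threads let go (over 1.45 rad from the jar's axis) while still down on the neck (angle between the x axis of cap and the x axis of jar, either way round above 1.45 rad and z of cap in the frame of jar below 0.068 m).
It also fails if it takes over 45 s, if anything falls off the work surface, if the arm or the gripper's body presses on something with over 40 N, if the wrist force passes 120 N, or if a joint passes its speed limit or range.

ROBOT

A 7-joint arm with a two-finger parallel gripper is mounted at the origin on the work surface. World frame = base frame: x ahead of the robot, y to its left, z up, the work surface at z = 0. Lengths are in m, angles in rad, forces in N, time in s.
With the tool pointing down it reaches from about 0.4 to 0.85 m from the base axis. Payload 10.4 kg.
Tool frame: the origin (TCP) lies at the very end of the fingers, on their centre line; the grasp point (between the pads) lies 19 mm behind it; z points along the fingers, y is the line along which they close (so a half turn about z gives the same grasp; the last joint's range is limited). The gripper opens to 85 mm and grips with 20 to 120 N. Pads are 22 mm wide; open, the fingers measure 114 mm over their backs; the gripper's body (76 mm by 85 mm) begins 54 mm behind the grasp point. The pads swing forward as they close: fully open they stand 13 mm farther back than shut.
Start: joints at [-1.327, 0.332, -0.065, 1.46, 0.022, 1.35, -0.088], TCP at [0.165, 0.603, 0.231] pointing down, gripper open.
Joint ranges: [-2.6, 2.6], [-0.5, 2.12], [-1.47, 1.34], [0.16, 2.42], [-1.27, 4.41], [0.06, 2.06], [-2.6, 2.6]. Speed limits (rad/s): [2.22, 2.22, 2.79, 2.79, 3.14, 3.14, 3.14].

INTERFACE

Orientations are given as a unit quaternion [x, y, z, w].
In Python, from workcell import manip gives the robot as it stands.
- The arm moves only by the tool jog_arm, called after "Emit:" as name(argument=value, ...), one argument or row to a line, values as JSON. Schema: {"type":"object","properties":{"segments":{"type":"string"},"force":{"type":"number"},"only":{"type":"string"},"quiet":{"type":"boolean"},"lines":{"type":"string"}},"required":["segments"],"additionalProperties":false}. segments is a string of 1 to 20 rows, parted by semicolons, with the numbers parted by spaces; each row has 7 numbers: a rotation vector rx, ry, rz in parts of the range, where 1.0 means pi rad, then dx, dy, dz in parts of the range, where 1.0 means 0.6 m, then the opening from 0.0 (shut) to 1.0 (fully open); each row is the pose to reach, as a shift and turn from the pose commanded when the call began, along the tool's axes at that moment; what a row does not reach only later rows make up. A row lasts 1/8 s, in which the tool goes at most 0.0625 m and 0.188 rad, less where a joint would pass 70% of its speed; a pose out of reach is approached as far as the arm can. The fingers move at their own pace and stop on an object; force is the grip in N (left out, the last holds). Time passes only in rows, so rows that do not move let the fingers close. The tool returns the time, the measured TCP pose, the force, the opening and the grip force at its end. only (a regular expression) keeps the lines of the reply that match it, lines (a string "A,B") keeps lines A to B, and quiet returns only ok. Shift and turn numbers lie between -1 and 1, and a call with a number outside is refused. Input that does not fit is refused with a message, and nothing moves.
- manip.get_obs(): the state, without advancing time (a new reading comes with each control period).
- manip.camera(name): name is "side" or "top"; returns the picture (400x640x3 uint8, blue, green, red); there is no depth.
- manip.calibration(name): a dict with "fx", "fy", "cx", "cy" (pixels), "world_from_camera" (4x4, takes a point from camera to world coordinates). Camera axes: x right, y up, looking along -z (the intrinsics and any distortion apply to the point x, -y, -z); pixel columns grow to the right and rows downward; lengths in m; the calibration is good to about 2 mm. A picture is of the moment at which its call begins. calibration takes no time and is no camera call.
- manip.hand_in(): hands the job in; it is judged then, once.
Trained networks look in the newest picture that a camera, given by its name, has taken for a name from the list of things; names that differ only in an ending like _2 or _b are one class to them, and where a whole thing is asked for, a point or a joint stands for the part that bears it (a point fixed in the world has none). Each returns a list of dicts, best first, with "confidence" (0 to 1); they miss things now and then, are a little off and sometimes report something else, mostly with a low value. They report only what shows in the picture. A call takes as long as a camera call. They do not tell look-alikes from the thing itself.
- manip.outline_of(camera, thing): "mask" (400x640 bool, what is visible of it) and "bbox" ([left, top, right, bottom] in pixels, round what is visible of it).
The state is a dict: "clock": time; "joint_pos": joint angles; "joint_velocities": joint speeds; "tau": joint torques, N m; "position": TCP position; "ee_rot": TCP orientation; "ft_force": force on the tool from outside, world axes, zero at the start; "torque": the same for the moment, N m; "grip_width": opening from 0.0 (shut) to 1.0 (fully open); "grasp_force": force on a finger pad.
Only numpy, scipy, OpenCV 4.12 (cv2) and the standard library are available. Lean on these libraries where they do the work, as an engineer would, in place of code of your own. Each camera call takes 0.05 s, during which the arm holds its last target. There are 200 camera calls.

## Working session

There is one attempt and no reset: what is moved stays moved. The work goes in short steps, Python scripts to look and compute and a tool call to move; the robot and the scene stay as the last step left them, time stands still between calls to the robot, and variables do not carry over. Pictures are saved under pics/ and viewed, at most 10 in all, crops included, and the job is handed in when it is done.

```bash
mkdir -p pics; cat > h.py <<'E'
import numpy as np, cv2
from workcell import manip
from scipy.spatial.transform import Rotation as R
def ray(c,u,v):
    k=manip.calibration(c);T=np.array(k["world_from_camera"])
    d=np.array([(u-k["cx"])/k["fx"],-(v-k["cy"])/k["fy"],-1.])
    return T[:3,3],T[:3,:3]@d
def at(c,u,v,z):
    o,d=ray(c,u,v);return o+d*(z-o[2])/d[2]
def proj(c,p):
    k=manip.calibration(c);T=np.linalg.inv(np.array(k["world_from_camera"]))
    q=T[:3,:3]@np.array(p)+T[:3,3];return k["cx"]+k["fx"]*q[0]/-q[2],k["cy"]-k["fy"]*q[1]/-q[2]
E
python3 - <<'E'
from h import *
for c in ("top","side"):
    im=manip.camera(c);cv2.imwrite(f"pics/{c}0.png",im)
    k=manip.calibration(c);print(c,{a:(np.round(b,3).tolist()) for a,b in k.items()})
    for t in ("vice","jaw","jaw_grip","jar","cap","cap_top","primer"):
        for o in manip.outline_of(c,t)[:3]:
            ys,xs=np.nonzero(o["mask"]);print(t,round(o["confidence"],2),o["bbox"],xs.mean().round(1),ys.mean().round(1),len(xs))
o=manip.get_obs();print(o["position"],o["ee_rot"],o["clock"])
E
```

```text
top {'fx': 385.183, 'fy': 385.183, 'cx': 321.522, 'cy': 201.13, 'world_from_camera': [[0.005, 0.99, -0.144, 0.458], [-1.0, 0.006, 0.009, 0.006], [0.009, 0.144, 0.99, 1.119], [0.0, 0.0, 0.0, 1.0]]}
vice 0.29 [418.3, 254.0, 454.0, 294.9] 439.7 279.4 132
jaw 0.79 [331.1, 209.7, 352.8, 229.8] 340.7 216.9 313
jaw_grip 0.44 [184.6, 248.9, 208.4, 290.1] 194.3 271.1 479
cap 0.86 [307.1, 212.3, 330.5, 227.9] 317.9 221.6 361
cap 0.55 [292.6, 166.0, 314.7, 181.6] 302.4 172.4 330
cap_top 0.93 [310.6, 209.7, 329.3, 232.2] 318.0 221.6 368
cap_top 0.58 [298.1, 260.1, 326.4, 289.0] 311.3 272.9 669
cap_top 0.52 [293.5, 159.9, 310.6, 185.0] 302.2 172.4 324
primer 0.73 [261.6, 228.5, 280.3, 246.2] 271.2 235.6 224
side {'fx': 517.14, 'fy': 517.14, 'cx': 315.945, 'cy': 204.198, 'world_from_camera': [[0.903, 0.273, -0.332, 0.137], [-0.43, 0.581, -0.691, -0.91], [0.004, 0.766, 0.642, 0.928], [0.0, 0.0, 0.0, 1.0]]}
vice 0.97 [278.1, 209.4, 356.3, 267.0] 318.7 239.5 1814
jaw 0.66 [309.7, 222.3, 335.0, 248.6] 323.6 236.2 463
jaw 0.3 [292.4, 207.7, 321.7, 234.4] 306.1 222.3 452
jaw_grip 0.72 [309.9, 221.5, 338.5, 251.9] 323.1 236.7 516
cap 0.58 [339.3, 189.8, 357.1, 207.5] 349.6 200.9 289
cap 0.56 [294.0, 198.0, 315.7, 218.5] 307.0 208.0 365
cap 0.55 [239.7, 222.8, 272.3, 249.9] 255.6 236.6 785
cap_top 0.85 [334.0, 190.2, 365.1, 213.9] 348.9 200.2 353
cap_top 0.77 [297.7, 200.8, 320.1, 218.4] 307.6 208.0 366
cap_top 0.77 [241.8, 219.6, 274.8, 254.5] 255.6 236.4 821
primer 0.63 [269.2, 183.3, 283.6, 206.5] 275.4 195.4 356
[0.16477914 0.60291451 0.23136075] [1.33004622e-01 9.91115415e-01 6.41916629e-05 2.41228639e-05] 0.8
```

```bash
python3 - <<'E'
import cv2
a=cv2.imread("pics/top0.png")[140:310,240:440];cv2.imwrite("pics/topc.png",cv2.resize(a,None,fx=3.5,fy=3.5,interpolation=cv2.INTER_CUBIC)[:600])
a=cv2.imread("pics/side0.png")[160:290,220:400];cv2.imwrite("pics/sidec.png",cv2.resize(a,None,fx=4.4,fy=4.4,interpolation=cv2.INTER_CUBIC)[:600])
E
```

```text
(no output)
```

View pics/top0.png

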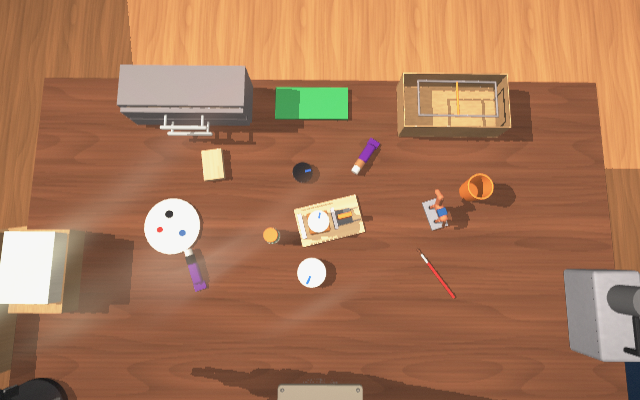

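View pics/topc.png

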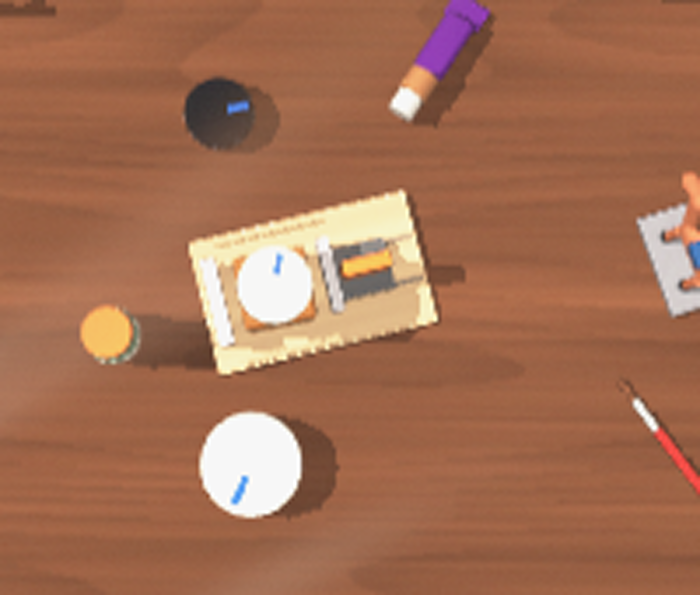

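View pics/sidec.png

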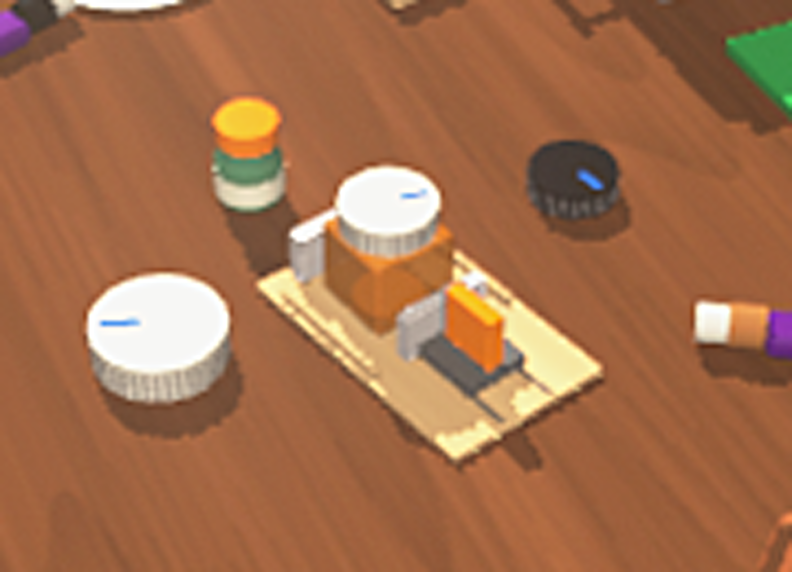

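The white cap meant is the one at top-view (318,221), on the amber jar in the vice. The loose white one at (312,273) is larger and the one at (302,172) is black. Crop confirms it. The orange fin is at about (344,215).

```bash
cat >> h.py <<'E'
def tri(pt,ps):
    o1,d1=ray("top",*pt);o2,d2=ray("side",*ps)
    s=np.linalg.lstsq(np.c_[d1,-d2],o2-o1,rcond=None)[0]
    a,b=o1+d1*s[0],o2+d2*s[1];return (a+b)/2,np.linalg.norm(a-b)
E
python3 - <<'E'
from h import *
t=cv2.imread("pics/top0.png");s=cv2.imread("pics/side0.png")
print("corners top z6")
C=[at("top",240+x/3.5,140+y/3.5,.006) for x,y in((190,240),(405,190),(440,322),(220,375))]
S=[at("side",220+x/4.4,160+y/4.4,.006) for x,y in((258,285),(602,372),(457,462))]
for p in C+S:print(np.round(p,4))
def seg(im,box,lo,hi):
    l,tp,r,b=box;h=cv2.cvtColor(im[tp:b,l:r],cv2.COLOR_BGR2HSV);m=cv2.inRange(h,lo,hi)
    n,lab,st,ce=cv2.connectedComponentsWithStats(m);i=1+np.argmax(st[1:,4]);pts=np.argwhere(lab==i)[:,::-1]+[l,tp]
    return pts.mean(0),cv2.minAreaRect(pts.astype(np.float32)),st[i,4],pts
ft=seg(t,(334,205,356,228),(8,170,150),(25,255,255));fs=seg(s,(318,220,340,248),(6,170,150),(25,255,255))
print("fin",ft[:3],fs[:3])
print("fin top at z.0545",at("top",*ft[0],.0545),at("top",*ft[0],.05))
ct=seg(t,(300,205,335,238),(0,0,190),(179,40,255));cs=seg(s,(292,195,324,222),(0,0,170),(179,60,255))
print("cap",ct[:3],cs[:3]);print(at("top",*ct[0],.081),at("side",*cs[0],.079))
bt=seg(t,(305,208,332,234),(95,100,100),(125,255,255));bs=seg(s,(300,195,320,212),(95,80,100),(125,255,255))
print("bar",[at("top",*p,.081)for p in cv2.boxPoints(bt[1])],at("top",*bt[0],.081),at("side",*bs[0],.081))
E
```

```text
corners top z6
[0.5975 0.0758 0.006 ]
[ 0.6408 -0.1035  0.006 ]
[ 0.5306 -0.1315  0.006 ]
[0.4861 0.0495 0.006 ]
[0.4875 0.0476 0.006 ]
[ 0.6388 -0.1062  0.006 ]
[ 0.5318 -0.1342  0.006 ]
fin (array([339.5, 218. ]), ((339.5, 218.0), (3.0, 0.0), 180.0), np.int32(4)) (array([327.44848485, 233.83636364]), ((327.5000305175781, 234.00003051757812), (19.091880798339844, 10.60660171508789), 45.0), np.int32(165))
fin top at z.0545 [ 0.56584254 -0.0531051   0.0545    ] [ 0.56629778 -0.05335589  0.05      ]
cap (array([317.96398892, 220.88919668]), ((318.0, 221.0), (22.0, 20.0), 90.0), np.int32(361)) (array([306.80055402, 207.27977839]), ((304.43768310546875, 207.98524475097656), (19.64012336730957, 30.175931930541992), 76.75948333740234), np.int32(361))
[0.55497054 0.00664238 0.081     ] [0.54948126 0.00254748 0.079     ]
bar [array([0.5655338 , 0.00661173, 0.081     ]), array([0.57644615, 0.00396889, 0.081     ]), array([0.5758198 , 0.00141296, 0.081     ]), array([0.56490911, 0.00405952, 0.081     ])] [0.57008344 0.00438271 0.081     ] [0.56707704 0.00596868 0.081     ]
```

Units first: shifts go in shares of 0.6 m and turns go in shares of pi rad. So -0.571 m is -0.9517, -0.54 m is -0.9, 1.064 rad is 0.3387.

Emit:
jog_arm(
  segments="0 0 0.1273 -0.3167 -0.3 0.0333 1;0 0 0.2228 -0.6333 -0.6 0.0833 1;0 0 0.3387 -0.9517 -0.9 0.1667 1;0 0 0.3387 -0.9517 -0.9 0.1667 1;0 0 0.3387 -0.9517 -0.9 0.1667 1;0 0 0.3387 -0.9517 -0.9 0.1667 1;0 0 0.3387 -0.9517 -0.9 0.1667 1;0 0 0.3387 -0.9517 -0.9 0.1667 1;0 0 0.3387 -0.9517 -0.9 0.1667 1;0 0 0.3387 -0.9517 -0.9 0.1667 1;0 0 0.3387 -0.9517 -0.9 0.1667 1;0 0 0.3387 -0.9517 -0.9 0.1667 1;0 0 0.3387 -0.9517 -0.9 0.1667 1;0 0 0.3387 -0.9517 -0.9 0.1667 1;0 0 0.3387 -0.9517 -0.9 0.1667 1;0 0 0.3387 -0.9517 -0.9 0.1667 1;0 0 0.3387 -0.9517 -0.9 0.1667 1;0 0 0.3387 -0.9517 -0.9 0.1667 1",
  force=40,
)

```text
clock: 3.05
position: [0.5732, -0.0679, 0.1315]
ee_rot: [0.617, 0.787, 0.0, -0.0]
ft_force: [0.9, -0.6, -0.3]
grip_width: 1.001
grasp_force: 0.0
```

```bash
cat > pose.py <<'E'
from h import *
o=manip.get_obs();M=R.from_quat(o["ee_rot"]).as_matrix()
print(round(o["clock"],2),np.round(o["position"],4),"yaw_y",round(np.arctan2(M[1,1],M[0,1]),3),"x",M[:,0].round(3),"y",M[:,1].round(3),"ft",np.round(o["ft_force"],1),np.round(o["torque"],2),"q",np.round(o["joint_pos"],2),"w",round(o["grip_width"],3),round(o["grasp_force"],1))
E
python3 pose.py
```

```text
3.05 [ 0.5732 -0.0679  0.1315] yaw_y 0.241 x [-0.239  0.971  0.   ] y [0.971 0.239 0.   ] ft [ 0.9 -0.6 -0.3] [0.06 0.03 0.  ] q [-0.48  0.34  0.63  1.74 -0.22  1.13  0.46] w 1.001 0.0
```

```bash
python3 - <<'E'
from h import *
for c in("top","side"):
    im=manip.camera(c);cv2.imwrite(f"pics/{c}1.png",im)
    print(c,proj(c,manip.get_obs()["position"]),proj(c,(.573,-.068,.0545)))
a=cv2.imread("pics/side1.png")[130:260,240:400];cv2.imwrite("pics/s1c.png",cv2.resize(a,None,fx=4.5,fy=4.5,interpolation=cv2.INTER_CUBIC))
E
```

```text
top (np.float64(346.9418571442717), np.float64(212.2068261792004)) (np.float64(344.8504592586041), np.float64(215.46801181200024))
side (np.float64(327.98310645152384), np.float64(205.16768426811095)) (np.float64(327.28700844295685), np.float64(228.76925068743066))
```

View pics/s1c.png

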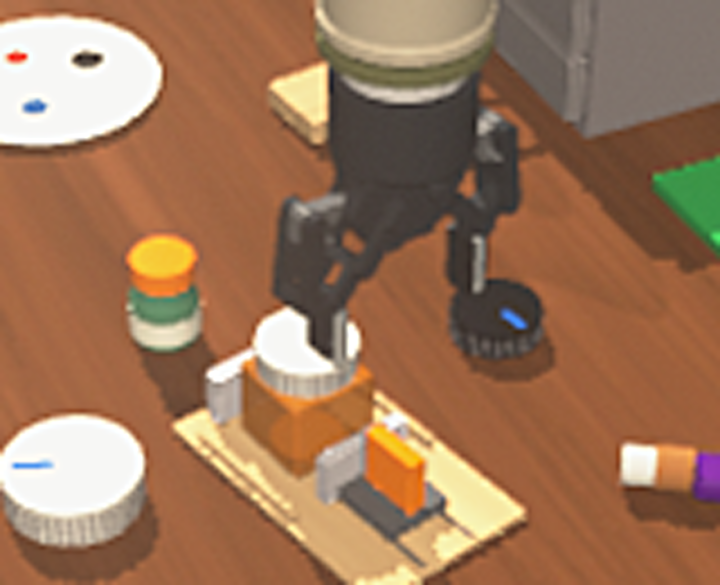

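The side view shows the fingers open above the fin. The predicted fin-top position, crop (393,444), lands on the orange fin, so I descend and close.

To row units: 0.1075 m is 0.1792, 0.09 m is 0.15.

Emit:
jog_arm(
  segments="0 0 0 0 0 0.0833 1;0 0 0 0 0 0.15 1;0 0 0 0 0 0.1792 1;0 0 0 0 0 0.1792 1;0 0 0 0 0 0.1792 0;0 0 0 0 0 0.1792 0;0 0 0 0 0 0.1792 0;0 0 0 0 0 0.1792 0;0 0 0 0 0 0.1792 0;0 0 0 0 0 0.1792 0;0 0 0 0 0 0.1792 0;0 0 0 0 0 0.1792 0",
  force=60,
)

```text
clock: 4.65
position: [0.5756, -0.0679, 0.0246]
ee_rot: [0.617, 0.787, 0.001, 0.002]
ft_force: [9.1, 0.7, -4.0]
grip_width: 0.13
grasp_force: 64.0
```

```bash
python3 pose.py
```

```text
4.65 [ 0.5756 -0.0679  0.0246] yaw_y 0.241 x [-0.239  0.971 -0.001] y [0.971 0.239 0.005] ft [ 9.1  0.7 -4. ] [ 0.15 -1.45  0.22] q [-0.42  0.49  0.57  1.82 -0.32  0.92  0.53] w 0.13 64.0
```

To row units: 0.018 m is 0.03, 0.0025 m is 0.0042.

Emit:
jog_arm(
  segments="0 0 0 0.0083 0.0042 0 0;0 0 0 0.0167 0.0042 0 0;0 0 0 0.025 0.0042 0 0;0 0 0 0.03 0.0042 0 0;0 0 0 0.03 0.0042 0 0",
)

```text
clock: 5.28
position: [0.572, -0.0533, 0.0246]
ee_rot: [0.618, 0.786, -0.001, 0.002]
ft_force: [1.2, -9.1, 3.3]
grip_width: 0.134
grasp_force: 65.1
```

```bash
python3 pose.py
```

```text
5.28 [ 0.572  -0.0533  0.0246] yaw_y 0.239 x [-0.236  0.972 -0.004] y [0.972 0.236 0.001] ft [ 1.2 -9.1  3.3] [-1.6   0.03  0.37] q [-0.45  0.48  0.57  1.83 -0.31  0.92  0.49] w 0.134 65.1
```

To row units: 0.006 m is 0.01, 0.003 m is 0.005.

Emit:
jog_arm(
  segments="0 0 0 0.005 0 0 0;0 0 0 0.01 0 0 0;0 0 0 0.01 0 0 0",
)

```text
clock: 5.65
position: [0.5706, -0.0478, 0.0246]
ee_rot: [0.618, 0.786, -0.001, 0.002]
ft_force: [3.2, -9.8, 2.9]
grip_width: 0.13
grasp_force: 65.1
```

```bash
python3 pose.py
```

```text
5.65 [ 0.5706 -0.0478  0.0246] yaw_y 0.238 x [-0.236  0.972 -0.004] y [0.972 0.236 0.001] ft [ 3.2 -9.8  2.9] [-1.84 -0.01  0.38] q [-0.46  0.47  0.57  1.84 -0.31  0.92  0.48] w 0.13 65.1
```

Emit:
jog_arm(
  segments="0 0 0 0.005 0 0 0;0 0 0 0.01 0 0 0;0 0 0 0.01 0 0 0",
)

```text
clock: 6.02
position: [0.5695, -0.0436, 0.0246]
ee_rot: [0.618, 0.786, -0.001, 0.003]
ft_force: [4.7, -15.3, -0.7]
grip_width: 0.126
grasp_force: 64.7
```

```bash
python3 pose.py
```

```text
6.03 [ 0.5695 -0.0436  0.0246] yaw_y 0.237 x [-0.235  0.972 -0.006] y [0.972 0.235 0.002] ft [  4.7 -15.3  -0.7] [-2.75 -0.57  0.45] q [-0.48  0.47  0.57  1.84 -0.31  0.92  0.47] w 0.126 64.7
```

To row units: 0.004 m is 0.0067, 0.002 m is 0.0033.

Emit:
jog_arm(
  segments="0 0 0 0.0033 0 0 0;0 0 0 0.0067 0 0 0;0 0 0 0.0067 0 0 0",
)

```text
clock: 6.4
position: [0.5695, -0.0435, 0.0247]
ee_rot: [0.62, 0.785, -0.002, 0.005]
ft_force: [12.6, -26.5, -9.1]
grip_width: 0.13
grasp_force: 63.7
```

```bash
python3 pose.py
```

```text
6.4 [ 0.5695 -0.0435  0.0247] yaw_y 0.234 x [-0.232  0.973 -0.011] y [0.973 0.232 0.003] ft [ 12.6 -26.5  -9.1] [-4.93 -1.79  0.56] q [-0.48  0.47  0.57  1.84 -0.3   0.91  0.46] w 0.13 63.7
```

Emit:
jog_arm(
  segments="0 0 0 0.0033 0 0 0;0 0 0 0.0067 0 0 0;0 0 0 0.0067 0 0 0",
)

```text
clock: 6.78
position: [0.5695, -0.0434, 0.0247]
ee_rot: [0.621, 0.784, -0.003, 0.008]
ft_force: [19.7, -39.5, -16.6]
grip_width: 0.129
grasp_force: 63.0
```

```bash
python3 pose.py
```

```text
6.78 [ 0.5695 -0.0434  0.0247] yaw_y 0.232 x [-0.229  0.973 -0.016] y [0.973 0.229 0.005] ft [ 19.7 -39.5 -16.6] [-7.37 -3.24  0.49] q [-0.49  0.47  0.58  1.85 -0.3   0.91  0.46] w 0.129 63.0
```

To row units: -0.11 m is -0.1833, -0.008 m is -0.0133.

Emit:
jog_arm(
  segments="0 0 0 -0.0067 0 0 0;0 0 0 -0.0133 0 0 0;0 0 0 -0.015 0 0 0;0 0 0 -0.015 0 0 0.5;0 0 0 -0.015 0 0 1;0 0 0 -0.015 0 0 1;0 0 0 -0.015 0 0 1;0 0 0 -0.015 0 -0.0833 1;0 0 0 -0.015 0 -0.1667 1;0 0 0 -0.15 0 -0.1833 1;0 0 0 -0.15 0 -0.1833 1;0 0 0 -0.15 0 -0.1833 1",
)

```text
clock: 8.28
position: [0.5877, -0.1201, 0.1336]
ee_rot: [0.619, 0.786, -0.0, 0.0]
ft_force: [0.4, -0.1, -0.8]
grip_width: 0.999
grasp_force: 0.0
```

```bash
python3 pose.py; python3 - <<'E'
from h import *
t=manip.camera("top");s=manip.camera("side")
cv2.imwrite("pics/top2.png",t)
a=cv2.resize(t[180:260,280:380],None,fx=5,fy=5,interpolation=cv2.INTER_CUBIC);b=cv2.resize(s[180:280,270:360],None,fx=4,fy=4,interpolation=cv2.INTER_CUBIC)
w=np.zeros((800-200,800,3),np.uint8);w[:400,:500]=a;w2=np.zeros((400,860,3),np.uint8);w2[:,:500]=a;w2[:,500:]=b
cv2.imwrite("pics/c2.png",cv2.resize(w2,(800,372)))
for c in("top","side"):
  for o in manip.outline_of(c,"cap_top")[:3]:
    ys,xs=np.nonzero(o["mask"]);print(c,xs.mean(),ys.mean(),len(xs),at(c,xs.mean(),ys.mean(),.079 if c=="side" else .081))
E
```

```text
8.28 [ 0.5877 -0.1201  0.1336] yaw_y 0.237 x [-0.235  0.972 -0.   ] y [ 0.972  0.235 -0.   ] ft [ 0.4 -0.1 -0.8] [0.03 0.03 0.06] q [-0.39  0.4   0.65  1.68 -0.26  1.15  0.56] w 0.999 0.0
top 311.1066066066066 272.84234234234236 666 [0.41667884 0.02394992 0.081     ]
top 314.0323529411765 223.09411764705882 340 [0.54893389 0.01722464 0.081     ]
top 302.3768996960486 172.37993920972644 329 [0.6886549  0.05039692 0.081     ]
side 255.32192648922688 236.71989860583017 789 [ 0.39357079 -0.04369119  0.079     ]
side 347.83490566037733 201.85849056603774 212 [ 0.65399339 -0.02276585  0.079     ]
side 304.47380410022777 206.10478359908885 439 [0.54605251 0.00926847 0.079     ]
```

View pics/c2.png

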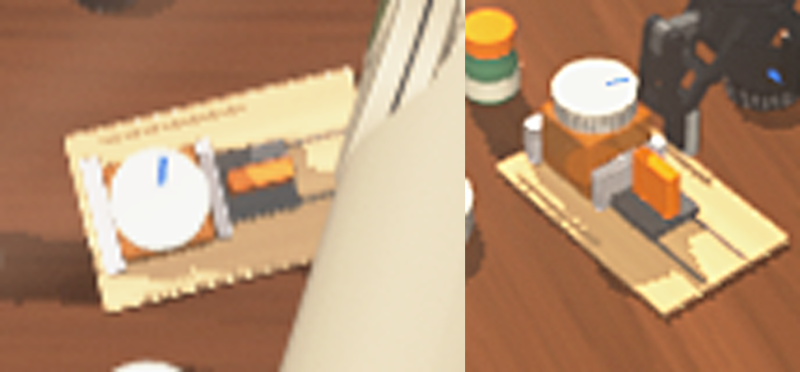

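Both views show the jar squared between jaws with the cap on and the bar unmoved. Moving over the cap and gripping gently first.

To row units: 0.1413 m is 0.2355, 0.0716 m is 0.1193.

Emit:
jog_arm(
  segments="0 0 0 0.0833 -0.005 0 1;0 0 0 0.1667 -0.005 0 1;0 0 0 0.2355 -0.0052 0 1;0 0 0 0.2355 -0.0052 0 1;0 0 0 0.2355 -0.0052 0.0667 1;0 0 0 0.2355 -0.0052 0.1083 1;0 0 0 0.2355 -0.0052 0.1193 1;0 0 0 0.2355 -0.0052 0.1193 1",
  force=20,
)

```text
clock: 9.48
position: [0.5515, 0.0179, 0.0625]
ee_rot: [0.617, 0.787, -0.0, 0.0]
ft_force: [-0.5, 0.2, 0.4]
grip_width: 1.001
grasp_force: 0.0
```

```bash
python3 pose.py
```

```text
9.47 [0.5515 0.0179 0.0625] yaw_y 0.24 x [-0.238  0.971 -0.   ] y [ 0.971  0.238 -0.   ] ft [-0.5  0.2  0.4] [-0.02  0.01 -0.03] q [-0.61  0.37  0.59  1.87 -0.25  0.97  0.32] w 1.001 0.0
```

Emit:
jog_arm(
  segments="0 0 0 0 0 0 0.5;0 0 0 0 0 0 0.5;0 0 0 0 0 0 0.5;0 0 0 0 0 0 0.5;0 0 0 0 0 0 0.5",
  force=20,
)

```text
clock: 10.1
position: [0.5519, 0.0181, 0.0632]
ee_rot: [0.617, 0.787, 0.001, 0.0]
ft_force: [-1.4, -0.4, 5.7]
grip_width: 0.672
grasp_force: 21.9
```

```bash
python3 pose.py; python3 - <<'E'
from h import *
s=manip.camera("side");cv2.imwrite("pics/c3.png",cv2.resize(s[160:280,250:380],None,fx=4.5,fy=4.5,interpolation=cv2.INTER_CUBIC))
E
```

```text
10.1 [0.5519 0.0181 0.0632] yaw_y 0.24 x [-0.238  0.971  0.   ] y [0.971 0.238 0.001] ft [-1.4 -0.4  5.7] [-0.08  0.4   0.03] q [-0.61  0.37  0.59  1.87 -0.25  0.97  0.32] w 0.672 21.9
```

View pics/c3.png

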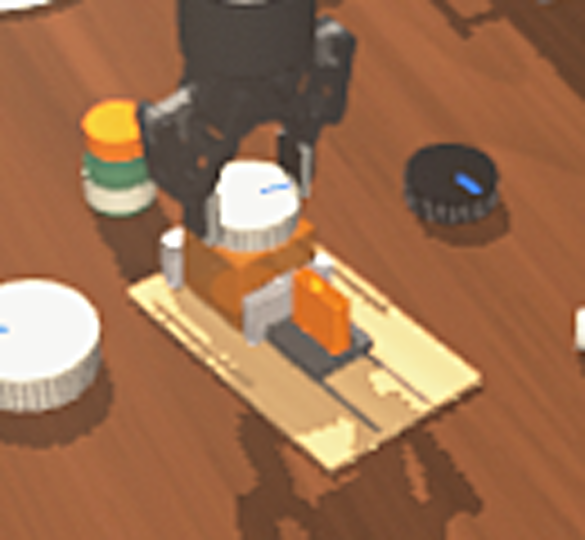

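Fingers hold the cap at 57 mm opening, centred; cap still level on the jar. Now firm grip and turn.

To row units: -0.002 m is -0.0033, -0.001 m is -0.0017, -0.5 rad is -0.1592.

Emit:
jog_arm(
  segments="0 0 0 -0.0017 0 -0.0017 0.4;0 0 0 -0.0017 0 -0.0017 0.4;0 0 0 -0.0017 0 -0.0017 0.4;0 0 -0.0318 -0.0017 0 -0.0017 0.4;0 0 -0.0637 -0.0017 0 -0.0022 0.4;0 0 -0.0955 -0.0017 0 -0.0027 0.4;0 0 -0.1273 -0.0017 0 -0.003 0.4;0 0 -0.1592 -0.0017 0 -0.0033 0.4;0 0 -0.1592 -0.0017 0 -0.0033 0.4",
  force=70,
)

```text
clock: 11.28
position: [0.5524, 0.0169, 0.0647]
ee_rot: [0.404, 0.915, 0.0, 0.001]
ft_force: [1.2, 1.2, 3.4]
grip_width: 0.654
grasp_force: 75.0
```

```bash
python3 pose.py; python3 - <<'E'
from h import *
s=manip.camera("side");cv2.imwrite("pics/c4.png",cv2.resize(s[160:280,250:380],None,fx=4.5,fy=4.5,interpolation=cv2.INTER_CUBIC))
E
```

```text
11.28 [0.5524 0.0169 0.0647] yaw_y 0.739 x [-0.674  0.739 -0.001] y [0.739 0.674 0.001] ft [1.2 1.2 3.4] [ 0.21 -0.38  0.17] q [-0.53  0.35  0.49  1.86 -0.2   0.97  0.79] w 0.654 75.0
```

View pics/c4.png

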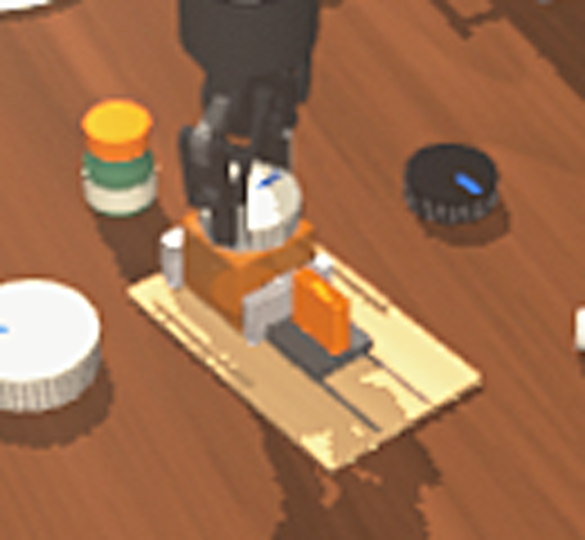

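The bar has turned with the gripper while jar and jaw stay put. Continuing to 1.12 rad in total.

To row units: -0.0008 m is -0.0013, -0.0007 m is -0.0012, -0.35 rad is -0.1114.

Emit:
jog_arm(
  segments="0 0 -0.0318 0 0 -0.0005 0.4;0 0 -0.0637 0 0 -0.0008 0.4;0 0 -0.0955 0 0 -0.0012 0.4;0 0 -0.1114 0 0 -0.0013 0.4;0 0 -0.1114 0 0 -0.0013 0.4",
)

```text
clock: 11.95
position: [0.5521, 0.0169, 0.0654]
ee_rot: [0.239, 0.971, 0.0, 0.0]
ft_force: [0.8, 0.0, 5.7]
grip_width: 0.653
grasp_force: 75.1
```

```bash
python3 pose.py
```

```text
11.95 [0.5521 0.0169 0.0654] yaw_y 1.088 x [-0.886  0.465 -0.001] y [0.465 0.886 0.   ] ft [0.8 0.  5.7] [ 0.14 -0.21  0.06] q [-0.48  0.35  0.43  1.86 -0.17  0.97  1.11] w 0.653 75.1
```

Emit:
jog_arm(
  segments="0 0 -0.0318 0 0 -0.0005 0.4;0 0 -0.0637 0 0 -0.0008 0.4;0 0 -0.0859 0 0 -0.0008 0.4;0 0 -0.0859 0 0 -0.0008 0.4;0 0 -0.0859 0 0 -0.0008 0.4",
)

```text
clock: 12.58
position: [0.552, 0.0172, 0.0658]
ee_rot: [0.107, 0.994, 0.0, 0.0]
ft_force: [0.4, 1.3, 6.0]
grip_width: 0.652
grasp_force: 75.2
```

```bash
python3 pose.py; python3 - <<'E'
from h import *
s=manip.camera("side");cv2.imwrite("pics/c5.png",cv2.resize(s[160:280,250:380],None,fx=4.5,fy=4.5,interpolation=cv2.INTER_CUBIC))
E
```

```text
12.57 [0.552  0.0172 0.0658] yaw_y 1.357 x [-0.977  0.212 -0.001] y [0.212 0.977 0.   ] ft [0.4 1.3 6. ] [ 0.32 -0.19  0.04] q [-0.44  0.34  0.38  1.86 -0.15  0.97  1.37] w 0.652 75.2
```

View pics/c5.png

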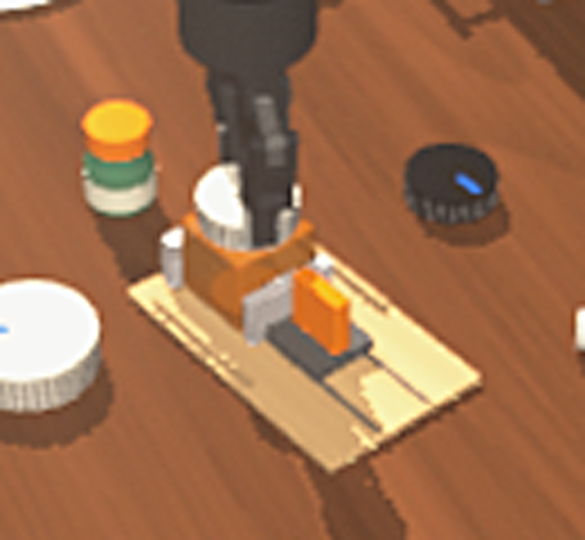

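Jar and jaw unchanged, the turning moment has dropped to 0.04 N m. I lift a few millimetres and check the force.

To row units: -0.004 m is -0.0067, -0.002 m is -0.0033.

Emit:
jog_arm(
  segments="0 0 0 0 0 -0.0033 0.4;0 0 0 0 0 -0.0067 0.4;0 0 0 0 0 -0.0067 0.4",
)

```text
clock: 13.0
position: [0.5513, 0.0171, 0.0694]
ee_rot: [0.105, 0.994, -0.0, -0.0]
ft_force: [0.5, 1.0, -0.4]
grip_width: 0.652
grasp_force: 74.5
```

```bash
python3 pose.py
```

```text
13.0 [0.5513 0.0171 0.0694] yaw_y 1.359 x [-0.978  0.21   0.001] y [ 0.21   0.978 -0.   ] ft [ 0.5  1.  -0.4] [ 0.18 -0.05  0.06] q [-0.44  0.33  0.38  1.85 -0.15  0.98  1.37] w 0.652 74.5
```

To row units: -0.032 m is -0.0533, -0.026 m is -0.0433.

Emit:
jog_arm(
  segments="0 0 0 0 0 -0.01 0.4;0 0 0 0 0 -0.02 0.4;0 0 0 0 0 -0.0317 0.4;0 0 0 0 0 -0.0433 0.4;0 0 0 0 0 -0.0533 0.4;0 0 0 0 0 -0.0533 0.4;0 0 0 0 0 -0.0533 0.4;0 0 0 0 0 -0.0533 0.4",
)

```text
clock: 14.0
position: [0.5514, 0.0171, 0.1012]
ee_rot: [0.105, 0.994, -0.0, -0.0]
ft_force: [-0.0, 0.7, 0.1]
grip_width: 0.652
grasp_force: 74.5
```

```bash
python3 pose.py; python3 - <<'E'
from h import *
s=manip.camera("side");cv2.imwrite("pics/c6.png",cv2.resize(s[150:270,250:380],None,fx=4.5,fy=4.5,interpolation=cv2.INTER_CUBIC))
E
```

```text
14.0 [0.5514 0.0171 0.1012] yaw_y 1.36 x [-0.978  0.209  0.   ] y [ 0.209  0.978 -0.   ] ft [-0.   0.7  0.1] [0.01 0.01 0.03] q [-0.45  0.29  0.39  1.83 -0.13  1.05  1.35] w 0.652 74.5
```

View pics/c6.png

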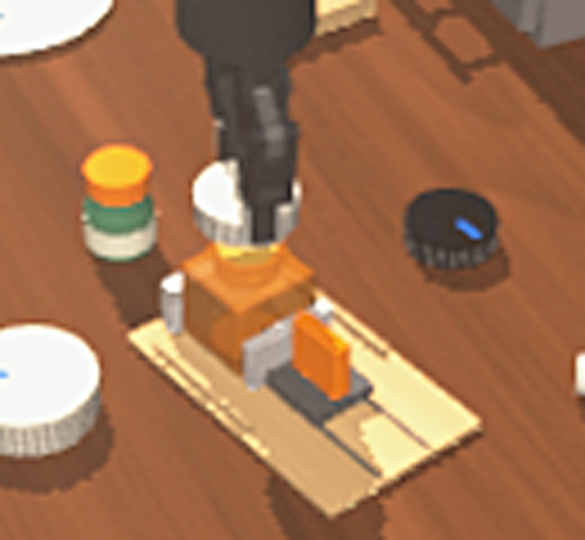

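The cap at crop (245,205) is level and clear above the foil mouth at (245,250). The jar is still seated and braced.

```bash
python3 -c "
from workcell import manip
print(manip.hand_in())"
```

```text
the job is handed in; nothing more can be done
None
```

I handed the job in at about 14 s: the jar is braced by the jaw, and the cap is unscrewed and held level an estimated 2.5 cm above the jar's mouth. The hand-in returned no verdict.

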